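Find and drive out the old guide-bush stub in a drill jig, then fit the new bush

ROBOT

A 7-joint arm with a two-finger parallel gripper is mounted at the origin on a cart in front of the work surface, level with it; the furniture and walls round the work are solid. World frame = base frame: x ahead of the robot, y to its left, z up, the work surface at z = 0. Lengths are in m, angles in rad, forces in N, time in s.
With the tool pointing down it reaches from about 0.35 to 0.9 m from the base axis. Payload 8.1 kg.
Tool frame: the origin (TCP) lies midway between the tips of the shut fingers; the grasp point (between the pads) lies arm.tcp_to_grasp behind it (arm.tcp_to_grasp is the distance from the TCP to the grasp point, in m); z points along the fingers, y is the line along which they close (so a half turn about z gives the same grasp; the last joint's range is limited). The gripper opens to 92 mm and grips with 3 to 60 N. Pads are 19 mm wide; open, the fingers measure 130 mm over their backs; the gripper's body (75 mm by 190 mm) begins 47 mm behind the grasp point.
Start: joints at [-1.29, 0.434, 0.025, 1.573, -0.012, 1.134, -0.075], TCP at [0.234, 0.58, 0.227] pointing down, gripper open.
Joint ranges: [-2.62, 2.62], [-0.44, 2.09], [-1.27, 1.32], [0.08, 2.57], [-1.32, 4.46], [0.12, 2], [-2.74, 2.74]. Speed limits (rad/s): [2.22, 2.22, 3.01, 3.01, 3.14, 3.14, 3.14].

INTERFACE

Orientations are given as a rotation vector (axis times angle).
In Python, from cell import observe, get_image, arm gives the robot as it stands. The module is installed in compiled form; this text tells all that it offers.
- The arm moves only by the tool drive_tool, never from a script. Its argument "steps" is a list of rows, each a list of 5 numbers: the closure, from 0 (fully open) to 1 (shut), then the shift along the world's x, y, z in mm, then the turn about the world's z in rad. In form: [[hand, x, y, z, roll], ...]. A call has 1 to 20 rows; each row shifts and turns the commanded pose from where the row before left it; what a row does not reach is not made up. A row lasts 1/12 s, in which the tool goes at most 41.7 mm and 7.16 degrees, less where a joint would pass 70% of its speed; a pose out of reach is approached as far as the arm can. A call with a gripper value outside its range is refused whole. The fingers move at their own pace and stop on an object; "grip_force" is the grip in N (left out, the last holds). Time passes only in rows, so rows that do not move let the fingers close. It gives the time, the measured TCP pose, the force, the opening and the grip force at its end, in the units of the state.
- observe(): the state, without advancing time (a new reading comes with each control period).
- get_image(name): name is "scene" or "top" or "wrist"; returns a dict with "image" (400x640x3 uint8, red, green, blue), "vfov" (degrees; the focal length in pixels is half the picture's height over the tangent of half this angle, whatever the lens; pixels are square), "cx", "cy" (the principal point, pixels), "xyz" and "attitude" of the camera in the world. Camera axes: x right, y down, z forward; pixel columns grow to the right and rows downward; lengths in m; the calibration is good to about 2 mm. A picture is of the moment at which its call begins. There is no depth.
- arm.sign_off(): hands the job in; it is judged then, once.
The state is a dict: "clock": time; "joints": joint angles; "dq": joint speeds; "joint_efforts": joint torques, N m; "position": TCP position; "ee_rot": TCP orientation; "force": force on the tool from outside, world axes, zero at the start; "ft_torque": the same for the moment, N m; "width": opening from 0.0 (shut) to 1.0 (fully open); "gripper_force": force on a finger pad.
Only numpy, scipy, OpenCV 4.12 (cv2) and the standard library are available. Lean on these libraries where they do the work, as an engineer would, in place of code of your own. Each camera call takes 0.05 s, during which the arm holds its last target. There are 200 camera calls.

TASK

One of the three bores of the green drill jig still has the stub of its old guide bush in it, held only by spring catches; the other two bores are blanked off with solid pins, and from above all three look alike. Feel with the brass drift which one gives, pressing gently so that no pin is forced, drive that stub right through so that it drops inside the jig, and stand the drift back in its wooden stand. Then press the new guide bush from the stand fully home in the bore you cleared, its collar down on the plate, and leave the other things on the bench where they are.

Things in the scene. Friction and masses are not known exactly. Their poses are not given: they have to be found in the camera images.
- jig: box drill jig bolted down, green body, bright steel plate on top; 66 (x) by 156 (y) by 78 mm high, a bolted lug 32 mm long at either y end. Origin: centre of underside, z up. Plate 36 mm thick with three bores of 26.5 mm in a row along y, 50 mm apart; closed chamber below it, floor 8 mm above the bench. More than 50 N of contact on the jig (10 to 15 N of it are the catches) does damage
- bore_1 (a point): centre of the mouth of the jig's +y end bore, on the plate's top face (78 mm above the bench); z up along the bore. In all three bores the dark steel top of a 25 mm plug is seen 12 mm below the face: in two of them (which ones differs every time) a solid pin that stands on the chamber floor and yields no more than 2 mm at 20 N, in the third the stub of the old bush
- bore_2 (a point): the same for the middle bore. Each bore has two spring catches (brass hexagons on the jig's front and back) with ball noses that stick 1.4 mm into it 22 mm below the face. They hold the stub, 22 mm long, which lets go at roughly 5 to 11 N and, pushed some 10 mm down, falls to the chamber floor, its top then 30 mm above the bench
- bore_3 (a point): the same for the jig's -y end bore. The new bush slides freely into the cleared bore until its collar is about 6 mm above the plate; there the catches resist with roughly 6 to 14 N, until they snap into its groove as the collar comes down on the plate
- drift: turned brass drift, upright in one of the stand's holes. Origin: on its axis at the underside of its 40 mm stop collar; z up to the handle. Below: round nose, 20 mm diameter, 44 mm long, its last 6 mm tapering to a flat end of 14 mm. Above: collar 6 mm thick, then a ribbed round handle of 27 mm diameter up to 62 mm. In the stand the collar rests on its top.
- drift_tip (a point): centre of the flat end of the drift's nose, 44 mm below its origin. With the collar on the jig's plate it is 4 mm above the fallen stub
- bush: new bright guide bush, upright in the stand's other hole. Origin: on its axis at the underside of its collar; z up. Below: round tail, 25 mm diameter, 33 mm long, its last 7 mm tapering to 21 mm, and a snap groove 22 mm below the origin. Above: round collar, 40 mm diameter, 22 mm high, with the drill hole in its top. In the stand the collar rests on its top
- bush_foot (a point): centre of the flat end of the bush's tail, 33 mm below its origin
- stand: wooden block fixed to the bench, 72 (x) by 150 (y) by 52 mm high, with two upright holes of 28 mm diameter right through it, 72 mm apart along its y. Origin: centre of the underside. Drift and bush stand one in each hole, either way round
- hole_1 (a point): centre of the mouth of the stand's +y hole, on its top face, 52 mm above the bench; z up
- hole_2 (a point): the same for the stand's -y hole
- tape_duct: bystander, to be left alone: grey roll of wide tape, 99 mm across, 48 mm high, lying flat; origin under its centre
- jar_screws: bystander, to be left alone: glass jar of bolts with a yellow lid, 66 mm wide, 91 mm tall; origin under its centre
- screwdriver_red: bystander, to be left alone: screwdriver with a red handle, 200 mm long, lying; origin under its centre
- padlock: bystander, to be left alone: brass padlock, 75 by 45 by 20 mm, lying; origin under its centre
Mind the look-alikes: they are no part of the job. Of the things that look like the bush, the largest one is meant.

How it is judged:
By the outcome, as a careful person would: the job done as asked, in the order asked, and still so for the second after the job is handed in, with the robot touching nothing.
It also fails if it takes over 72 s, if anything falls off the work surface, if the arm or the gripper's body presses on something with over 40 N, if the wrist force passes 120 N, or if a joint passes its speed limit or range.

## Working session

There is one attempt and no reset: what is moved stays moved. The work goes in short steps, Python scripts to look and compute and a tool call to move; the robot and the scene stay as the last step left them, time stands still between calls to the robot, and variables do not carry over. Pictures are saved under pics/ and viewed, at most 13 in all, crops included, and the job is handed in when it is done.

Besides the shell and the picture viewer there is one more tool, called after "Emit:" by a JSON object that holds its "name" and its "arguments". drive_tool: Moves the arm, as the interface text tells. Its arguments: {"type":"object","properties":{"steps":{"type":"array"},"grip_force":{"type":"number"}},"required":["steps"]}

```bash
mkdir -p pics
cat > h.py <<'E'
import numpy as np,cv2
from scipy.spatial.transform import Rotation as R
from cell import observe,get_image,arm
def cam(n,save=None):
    d=get_image(n)
    if save: cv2.imwrite('pics/'+save,d['image'][:,:,::-1])
    a=np.array(d['attitude'],float)
    d['R']=a if a.shape==(3,3) else (R.from_rotvec(a).as_matrix() if a.size==3 else R.from_quat(a).as_matrix())
    d['f']=200/np.tan(np.radians(d['vfov'])/2); return d
def pix(d,u,v,z):
    r=d['R']@np.array([(u-d['cx'])/d['f'],(v-d['cy'])/d['f'],1]); p=np.array(d['xyz'])
    return p+r*(z-p[2])/r[2]
def proj(d,P):
    q=d['R'].T@(np.array(P)-d['xyz']); return d['f']*q[:2]/q[2]+[d['cx'],d['cy']]
E
python3 - <<'E'
from h import *
for n in('top','scene'):
    d=cam(n,n+'0.png'); print(n,d['vfov'],d['cx'],d['cy'],d['xyz'],d['attitude'],d['f'])
s=observe();print(s['position'],s['ee_rot'],s['force'],s['width'],s['clock'],arm.tcp_to_grasp)
E
```

```text
top 54.90437674328839 323.57376828659375 198.3740608246494 [ 0.37462043 -0.1772142   0.97792793] [-2.14143834  2.16358344 -0.11721398] 384.9804442965103
scene 53.13444546725007 321.17724350327705 201.94092647683348 [-0.05538406  0.53740972  0.48288365] [-0.74408736  2.26443667 -1.46147856] 399.962102061068
[0.23387505 0.57910413 0.22601654] [-5.99157889e-01 -3.08375637e+00  2.21883741e-03] [0.03432662 0.88893742 0.10749142] 0.9981649691503612 0.1 0.0188
```

View pics/top0.png

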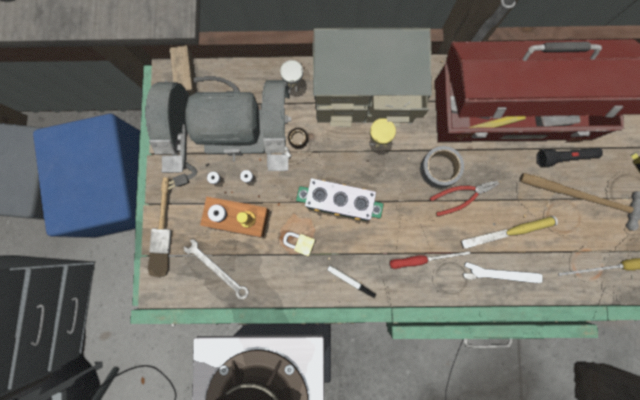

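View pics/scene0.png

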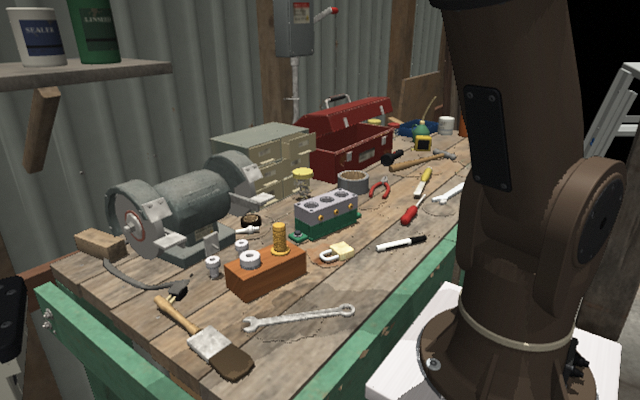

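Top view: stand at (234,218) with bush at (217,213) and drift at (245,218). The jig is at (340,199), its bores near (319,196), (340,198) and (362,203). Next I'll measure from an enlarged crop.

Run:
```python
from h import *
im=cv2.imread('pics/top0.png')[160:260,190:390]
cv2.imwrite('pics/topc.png',cv2.resize(im,None,fx=4,fy=4,interpolation=cv2.INTER_CUBIC))
```

```text
(no output)
```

View pics/topc.png

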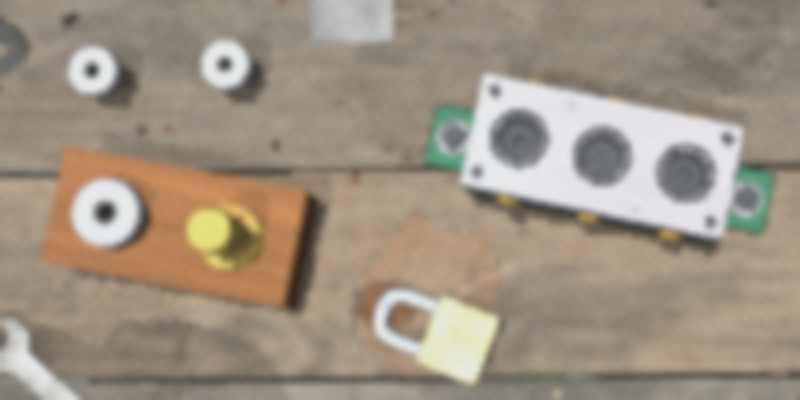

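The crop shows the plate's corners at (487,73), (744,127), (718,241) and (461,185), and its bores at (519,138), (602,156) and (686,172). The bush top is at (106,213) and the drift top at (208,229). The bush is in hole_1 (+y) and the drift in hole_2. The two small bushes at the upper left are decoys.

Run:
```python
from h import *
d=cam('top')
P=lambda u,v,z:pix(d,(u+.5)/4-.5+190,(v+.5)/4-.5+160,z)
for n,u,v,z in [('b1',519,138,.078),('b2',602,156,.078),('b3',686,172,.078),('pc',602.5,156.5,.078),('plL',474,129,.078),('plR',731,184,.078),('bush',106,213,.074),('drift',208,229,.114),('stL',53.5,205,.052),('stR',294,249,.052)]: print(n,P(u,v,z).round(4))
s=observe(); M=R.from_rotvec(s['ee_rot']).as_matrix(); print(M.round(3))
w=cam('wrist'); print(w['vfov'],w['f'],w['cx'],w['cy'],w['xyz'],M.T@(np.array(w['xyz'])-s['position']),(M.T@w['R']).round(3))
```

```text
b1 [ 0.495  -0.1563  0.078 ]
b2 [ 0.4837 -0.205   0.078 ]
b3 [ 0.4737 -0.2542  0.078 ]
pc [ 0.4834 -0.2053  0.078 ]
plL [ 0.5006 -0.1297  0.078 ]
plR [ 0.4664 -0.2804  0.078 ]
bush [0.4535 0.0883 0.074 ]
drift [0.4404 0.0186 0.114 ]
stL [0.4607 0.1268 0.052 ]
stR [ 0.4325 -0.0195  0.052 ]
[[-0.927  0.374 -0.   ]
 [ 0.374  0.927 -0.001]
 [-0.    -0.001 -1.   ]]
66.84628676771995 303.0494904130489 321.3738072145342 196.8924338129582 [0.16496861 0.60771377 0.38356588] [ 0.074612    0.00047256 -0.15745053] [[-0.    -0.961 -0.277]
 [ 1.    -0.    -0.   ]
 [ 0.    -0.277  0.961]]
```

Emit:
{"name": "drive_tool", "arguments": {"steps": [[0,13.8,-37.3,0,-0.092],[0,13.8,-37.3,0,-0.092],[0,13.8,-37.3,0,-0.092],[0,13.8,-37.3,0,-0.092],[0,13.8,-37.3,0,-0.092],[0,13.8,-37.3,0,-0.092],[0,13.8,-37.3,0,-0.092],[0,13.8,-37.3,0,-0.092],[0,13.8,-37.3,0,-0.092],[0,13.8,-37.3,0,-0.092],[0,13.8,-37.3,0,-0.092],[0,13.8,-37.3,0,-0.092],[0,13.8,-37.3,0,-0.092],[0,13.8,-37.3,0,-0.092],[0,13.8,-37.3,0,-0.092],[0,0,0,0,0],[0,0,0,0,0]]}}

```text
clock: 1.62
position: [0.4414, 0.0178, 0.2268]
ee_rot: [2.43, 1.99, 0.0]
force: [-0.1, 0.7, -0.6]
width: 0.998
gripper_force: 0.0
```

Run:
```python
from h import *
d=cam('wrist','w1.png');s=observe();print(s['position'],s['joints'],R.from_rotvec(s['ee_rot']).as_matrix().round(3)[:,1],s['clock'],s['force'])
import pickle;pickle.dump({k:d[k] for k in('R','f','cx','cy','xyz')},open('w1.pkl','wb'))
```

```text
[0.4409948  0.01955031 0.22667148] [-0.66934387  0.12903766  0.57233731  2.0291049  -0.08273603  1.00561956
 -0.25098453] [ 0.981 -0.193 -0.   ] 1.6667 [-0.41784477  0.57875854  0.11314423]
```

View pics/w1.png

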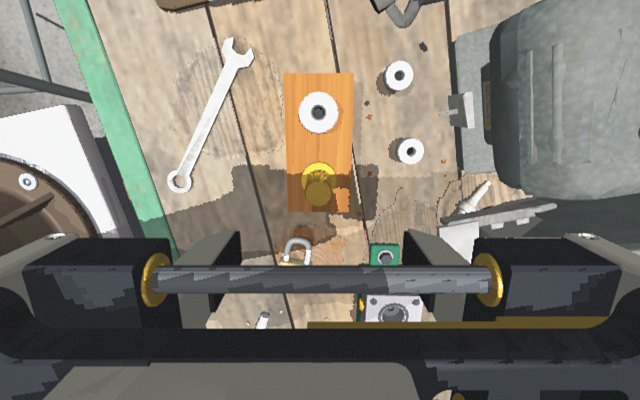

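Wrist view: the drift's top disc is at about (319,188), the bush top at (319,113), and the stand lies parallel to the image columns.

Run:
```python
from h import *
import pickle;d=pickle.load(open('w1.pkl','rb'))
im=cv2.imread('pics/w1.png');print(proj(d,[.4404,.0186,.114]),proj(d,[.4535,.0883,.074]))
for n,u,v,z in[('drift',319,189,.114),('collar',319,177,.058),('bush',319,112.5,.074)]:print(n,pix(d,u,v,z).round(4))
cv2.imwrite('pics/w1c.png',cv2.resize(im[60:230,270:370],None,fx=3.5,fy=3.5,interpolation=cv2.INTER_CUBIC))
```

```text
[319.87926376 193.28480548] [319.00532256 113.24735295]
drift [0.4404 0.0228 0.114 ]
collar [0.4399 0.0219 0.058 ]
bush [0.4536 0.089  0.074 ]
```

View pics/w1c.png

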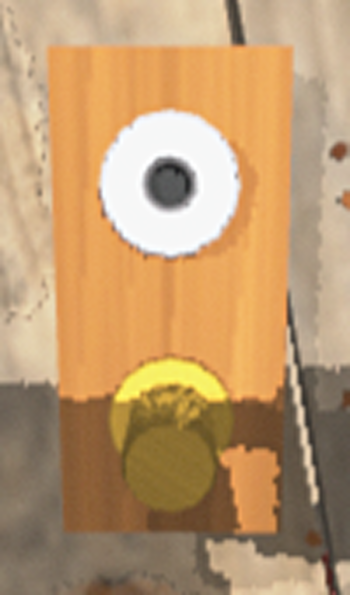

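The drift axis comes out at (0.440, 0.0187) and the bush at (0.4535, 0.089), and both cameras agree.

Emit:
{"name": "drive_tool", "arguments": {"steps": [[0.3,-0.8,0,-39,0],[0.3,0,0,-39,0],[0.3,0,0,-39,0],[0.3,0,0,-39,0],[0.3,0,0,0,0],[1,0,0,0,0],[1,0,0,0,0],[1,0,0,0,0],[1,0,0,0,0],[1,0,0,0,0],[1,0,0,0,0]], "grip_force": 50}}

```text
clock: 2.58
position: [0.4408, 0.0204, 0.0718]
ee_rot: [2.425, 1.997, 0.003]
force: [-2.0, 0.9, 1.1]
width: 0.312
gripper_force: 1.2
```

Emit:
{"name": "drive_tool", "arguments": {"steps": [[1,0,0,0,0],[1,0,0,0,0],[1,0,0,0,0],[1,0,0,20,0],[1,0,0,35,0],[1,0,0,35,0],[1,0,0,0,0],[1,0,0,0,0]]}}

```text
clock: 3.25
position: [0.4414, 0.0204, 0.1624]
ee_rot: [2.424, 1.997, 0.007]
force: [0.2, 0.0, -2.1]
width: 0.29
gripper_force: 50.0
```

Emit:
{"name": "drive_tool", "arguments": {"steps": [[1,10.8,-35,0,0],[1,10.8,-35,0,0],[1,10.8,-35,0,0],[1,10.8,-35,0,-0.025],[1,10.8,-35,0,0],[1,0,0,0,0],[1,0,0,0,0],[1,0,0,0,0]]}}

```text
clock: 3.92
position: [0.4932, -0.1545, 0.1594]
ee_rot: [-2.449, -1.964, 0.003]
force: [1.1, 0.2, -1.8]
width: 0.283
gripper_force: 50.0
```

Run:
```python
from h import *
import pickle
for k in range(1):
    d=cam('wrist','w2.png');s=observe();print(s['position'],s['force'],R.from_rotvec(s['ee_rot']).as_matrix().round(3)[:,1:])
pickle.dump({k:d[k] for k in('R','f','cx','cy','xyz')},open('w2.pkl','wb'))
for p in [(.4943,-.1563,.078),(.4837,-.205,.078),(.4727,-.254,.078)]:print(proj(d,p))
print('drift tip',proj(d,np.array(s['position'])-[0,0,.0637]),proj(d,np.array(s['position'])-[0,0,.0197]))
```

```text
[ 0.49334467 -0.15366494  0.15964241] [-0.20603111  0.47471064 -2.09959208] [[ 0.977 -0.002]
 [-0.215  0.001]
 [-0.002 -1.   ]]
[323.34906771 205.93906015]
[323.50652699 260.35626627]
[323.29333967 309.74129605]
drift tip [321.49958377 210.12875631] [321.39999902 232.4064071 ]
```

View pics/w2.png

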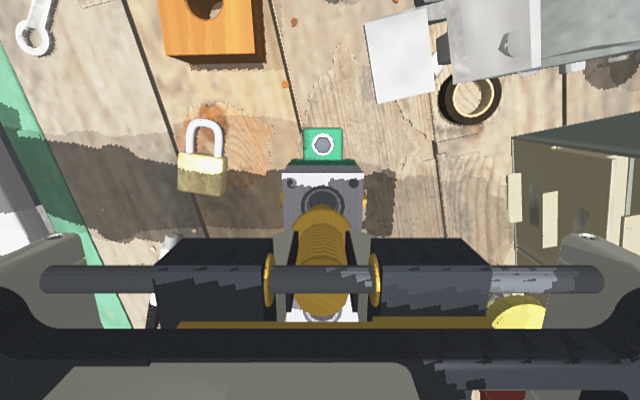

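Bore 1 appears at about (322,205), against a prediction of (323,206), so the estimates hold. I'll feel bore 1 first.

Emit:
{"name": "drive_tool", "arguments": {"steps": [[1,1,-2,0,0],[1,0,0,-8,0],[1,0,0,-8,0],[1,0,0,-6,0],[1,0,0,-4,0],[1,0,0,0,0],[1,0,0,0,0]]}}

```text
clock: 4.55
position: [0.495, -0.1569, 0.1344]
ee_rot: [-2.45, -1.966, 0.001]
force: [0.9, 0.2, -0.9]
width: 0.286
gripper_force: 50.0
```

Emit:
{"name": "drive_tool", "arguments": {"steps": [[1,0,0,-1,0],[1,0,0,-1,0],[1,0,0,-1,0],[1,0,0,0,0]]}}

```text
clock: 4.88
position: [0.4953, -0.157, 0.1317]
ee_rot: [2.45, 1.966, 0.0]
force: [-0.2, 0.3, -1.6]
width: 0.284
gripper_force: 50.0
```

Emit:
{"name": "drive_tool", "arguments": {"steps": [[1,0,0,-1,0],[1,0,0,-1,0],[1,0,0,0,0]]}}

```text
clock: 5.13
position: [0.4952, -0.1569, 0.1296]
ee_rot: [-2.45, -1.967, 0.0]
force: [0.1, -0.2, -1.7]
width: 0.285
gripper_force: 50.0
```

Emit:
{"name": "drive_tool", "arguments": {"steps": [[1,0,0,-0.7,0],[1,0,0,0,0]]}}

```text
clock: 5.3
position: [0.4952, -0.1569, 0.129]
ee_rot: [-2.45, -1.967, 0.0]
force: [0.7, -0.6, -1.5]
width: 0.29
gripper_force: 50.0
```

Emit:
{"name": "drive_tool", "arguments": {"steps": [[1,0,0,-0.7,0],[1,0,0,0,0]]}}

```text
clock: 5.47
position: [0.4952, -0.157, 0.1282]
ee_rot: [-2.45, -1.966, 0.0]
force: [0.1, -0.3, -2.3]
width: 0.29
gripper_force: 50.0
```

Emit:
{"name": "drive_tool", "arguments": {"steps": [[1,0,0,-0.7,0],[1,0,0,0,0]]}}

```text
clock: 5.63
position: [0.4952, -0.157, 0.1275]
ee_rot: [-2.45, -1.967, 0.0]
force: [0.2, 0.3, -2.3]
width: 0.288
gripper_force: 50.0
```

Emit:
{"name": "drive_tool", "arguments": {"steps": [[1,0,0,-0.7,0],[1,0,0,0,0]]}}

```text
clock: 5.8
position: [0.4952, -0.1569, 0.1268]
ee_rot: [-2.45, -1.966, 0.0]
force: [0.3, -0.7, -1.9]
width: 0.285
gripper_force: 50.0
```

Emit:
{"name": "drive_tool", "arguments": {"steps": [[1,0,0,-0.7,0],[1,0,0,0,0]]}}

```text
clock: 5.97
position: [0.4953, -0.1569, 0.1262]
ee_rot: [2.45, 1.967, 0.0]
force: [-0.2, -0.3, -2.3]
width: 0.287
gripper_force: 50.0
```

Emit:
{"name": "drive_tool", "arguments": {"steps": [[1,0,0,-0.7,0],[1,0,0,0,0]]}}

```text
clock: 6.13
position: [0.4952, -0.1569, 0.1255]
ee_rot: [-2.45, -1.967, -0.0]
force: [0.3, 0.9, -1.3]
width: 0.289
gripper_force: 50.0
```

Run:
```python
from h import *
d=cam('wrist','w3.png');s=cam('scene','s3.png');o=observe();print(o['position'],o['force'])
print(proj(s,[.4952,-.157,.105]),proj(s,[.4952,-.157,.078]),proj(s,[.4952,-.157,.167]))
a=cv2.imread('pics/w3.png')[130:330,220:420];b=cv2.imread('pics/s3.png')[130:255,260:385]
cv2.imwrite('pics/c3.png',np.hstack([cv2.resize(a,(400,400)),cv2.resize(b,(400,400),interpolation=cv2.INTER_CUBIC)]))
```

```text
[ 0.4952397  -0.1569723   0.12550966] [-0.01068412  0.3138959  -1.23884428]
[309.88270703 194.06485958] [310.06018521 204.26501534] [309.4592785  169.72926497]
```

View pics/c3.png

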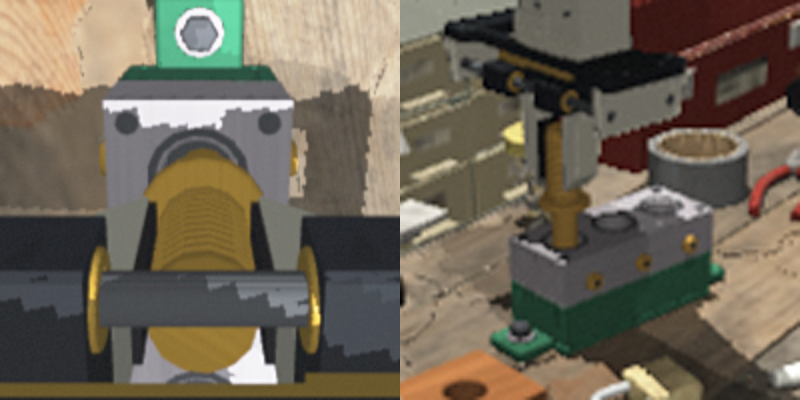

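The drift is in bore 1 with its collar about 27 mm above the plate. There's still no reaction, so I'll continue gently.

Emit:
{"name": "drive_tool", "arguments": {"steps": [[1,0,0,-0.7,0],[1,0,0,0,0]]}}

```text
clock: 6.4
position: [0.4952, -0.157, 0.1248]
ee_rot: [-2.45, -1.966, 0.0]
force: [-0.1, -0.3, -2.9]
width: 0.288
gripper_force: 50.0
```

Emit:
{"name": "drive_tool", "arguments": {"steps": [[1,0,0,-0.7,0],[1,0,0,0,0]]}}

```text
clock: 6.57
position: [0.4952, -0.157, 0.124]
ee_rot: [-2.45, -1.966, 0.0]
force: [-0.4, 0.1, -1.9]
width: 0.287
gripper_force: 50.0
```

Emit:
{"name": "drive_tool", "arguments": {"steps": [[1,0,0,-0.7,0],[1,0,0,0,0]]}}

```text
clock: 6.73
position: [0.4952, -0.157, 0.1233]
ee_rot: [-2.45, -1.966, 0.0]
force: [0.3, 0.0, -2.8]
width: 0.285
gripper_force: 50.0
```

Emit:
{"name": "drive_tool", "arguments": {"steps": [[1,0,0,-0.7,0],[1,0,0,0,0]]}}

```text
clock: 6.9
position: [0.4952, -0.1569, 0.1226]
ee_rot: [2.45, 1.967, -0.0]
force: [0.1, 0.2, -2.2]
width: 0.287
gripper_force: 50.0
```

Emit:
{"name": "drive_tool", "arguments": {"steps": [[1,0,0,-0.7,0],[1,0,0,-0.5,0],[1,0,0,0,0]]}}

```text
clock: 7.15
position: [0.4953, -0.157, 0.1214]
ee_rot: [2.45, 1.967, -0.0]
force: [-0.7, -0.9, -1.6]
width: 0.287
gripper_force: 50.0
```

Emit:
{"name": "drive_tool", "arguments": {"steps": [[1,0,0,-0.7,0],[1,0,0,-0.5,0],[1,0,0,0,0]]}}

```text
clock: 7.4
position: [0.4952, -0.1569, 0.1202]
ee_rot: [-2.45, -1.967, 0.0]
force: [-0.0, 0.5, -1.5]
width: 0.286
gripper_force: 50.0
```

Emit:
{"name": "drive_tool", "arguments": {"steps": [[1,0,0,-0.7,0],[1,0,0,-0.5,0],[1,0,0,0,0]]}}

```text
clock: 7.65
position: [0.4952, -0.1569, 0.119]
ee_rot: [-2.45, -1.966, 0.0]
force: [0.2, 0.4, -1.2]
width: 0.29
gripper_force: 50.0
```

Emit:
{"name": "drive_tool", "arguments": {"steps": [[1,0,0,-0.7,0],[1,0,0,-0.5,0],[1,0,0,0,0]]}}

```text
clock: 7.9
position: [0.4952, -0.1569, 0.1178]
ee_rot: [-2.45, -1.966, 0.0]
force: [0.2, -0.4, -1.8]
width: 0.286
gripper_force: 50.0
```

Emit:
{"name": "drive_tool", "arguments": {"steps": [[1,0,0,-0.9,0],[1,0,0,-0.9,0],[1,0,0,0,0]]}}

```text
clock: 8.15
position: [0.4952, -0.1569, 0.116]
ee_rot: [-2.45, -1.966, 0.0]
force: [-0.2, -0.6, -2.6]
width: 0.287
gripper_force: 50.0
```

Emit:
{"name": "drive_tool", "arguments": {"steps": [[1,0,0,-0.9,0],[1,0,0,-0.9,0],[1,0,0,0,0]]}}

```text
clock: 8.4
position: [0.4951, -0.1569, 0.1141]
ee_rot: [-2.45, -1.966, 0.0]
force: [-0.1, -0.1, -2.4]
width: 0.287
gripper_force: 50.0
```

Emit:
{"name": "drive_tool", "arguments": {"steps": [[1,0,0,-0.9,0],[1,0,0,-0.9,0],[1,0,0,0,0]]}}

```text
clock: 8.65
position: [0.4952, -0.1569, 0.1124]
ee_rot: [-2.45, -1.966, 0.0]
force: [0.1, -0.9, -1.9]
width: 0.288
gripper_force: 50.0
```

Emit:
{"name": "drive_tool", "arguments": {"steps": [[1,0,0,-0.9,0],[1,0,0,-0.9,0],[1,0,0,0,0]]}}

```text
clock: 8.9
position: [0.4952, -0.1569, 0.1106]
ee_rot: [-2.45, -1.966, 0.0]
force: [-0.2, 0.7, -2.4]
width: 0.288
gripper_force: 50.0
```

Emit:
{"name": "drive_tool", "arguments": {"steps": [[1,0,0,-1,0],[1,0,0,-1,0],[1,0,0,-1,0],[1,0,0,-1,0],[1,0,0,-1,0],[1,0,0,-1,0],[1,0,0,-1,0],[1,0,0,0,0]]}}

```text
clock: 9.57
position: [0.4951, -0.157, 0.1035]
ee_rot: [-2.45, -1.966, 0.0]
force: [-0.5, 0.7, -1.7]
width: 0.286
gripper_force: 50.0
```

Run:
```python
from h import *
d=cam('wrist','w4.png');s=cam('scene','s4.png');t=cam('top','t4.png')
a=cv2.imread('pics/w4.png')[130:330,220:420];b=cv2.imread('pics/s4.png')[130:255,260:385]
cv2.imwrite('pics/c4.png',np.hstack([cv2.resize(a,(400,400)),cv2.resize(b,(400,400),interpolation=cv2.INTER_CUBIC)]))
```

```text
(no output)
```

View pics/c4.png

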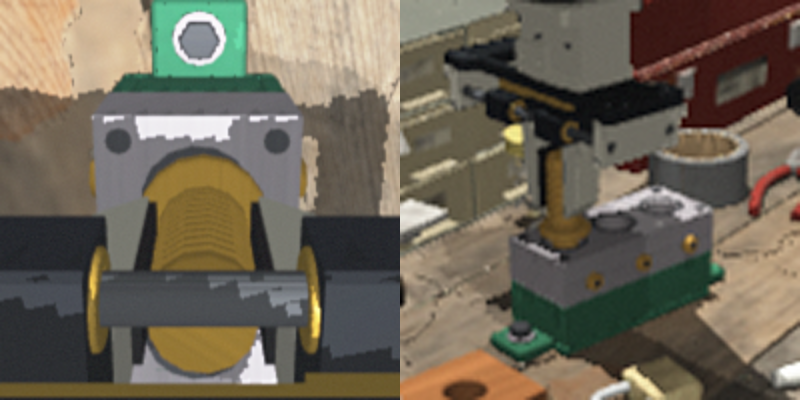

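The collar is now just above the plate with the drift still seated in the grip, so its nose is about 38 mm into bore 1. The stub has gone through. Now I'll return the drift.

Emit:
{"name": "drive_tool", "arguments": {"steps": [[1,0,0,15,0],[1,0,0,20,0],[1,0,0,20,0],[1,0,0,5,0],[1,-11,35.4,0,0],[1,-11,35.4,0,0],[1,-11,35.4,0,0.025],[1,-11,35.4,0,0],[1,-11,35.4,0,0],[1,0,0,0,0],[1,0,0,0,0],[1,0,0,0,0]]}}

```text
clock: 10.72
position: [0.4403, 0.0199, 0.1636]
ee_rot: [2.424, 1.998, 0.0]
force: [0.2, -0.2, -2.5]
width: 0.284
gripper_force: 50.0
```

Emit:
{"name": "drive_tool", "arguments": {"steps": [[1,0,0,-20,0],[1,0,0,-20,0],[1,0,0,-20,0],[1,0,0,-15,0],[1,0,0,-8,0],[1,0,0,-4,0],[1,0,0,0,0],[1,0,0,0,0]]}}

```text
clock: 11.38
position: [0.4408, 0.0194, 0.0772]
ee_rot: [2.426, 1.995, 0.001]
force: [-0.3, 0.8, -1.7]
width: 0.287
gripper_force: 50.0
```

Emit:
{"name": "drive_tool", "arguments": {"steps": [[1,0,0,-3,0],[1,0,0,-2,0],[1,0,0,-0.5,0],[1,0,0,0,0]]}}

```text
clock: 11.72
position: [0.4407, 0.0202, 0.0717]
ee_rot: [2.425, 1.997, 0.002]
force: [-0.2, -0.5, 1.6]
width: 0.284
gripper_force: 50.0
```

Emit:
{"name": "drive_tool", "arguments": {"steps": [[1,0,0,-0.4,0],[1,0,0,0,0]]}}

```text
clock: 11.88
position: [0.4407, 0.0202, 0.0716]
ee_rot: [2.425, 1.997, 0.002]
force: [-2.7, -0.5, 11.2]
width: 0.29
gripper_force: 50.0
```

Emit:
{"name": "drive_tool", "arguments": {"steps": [[0.3,0,0,0,0],[0.3,0,0,0,0],[0.3,0,0,0,0],[0.3,0,0,30,0],[0.3,0,0,33,0],[0.3,6.5,35,0,0],[0.3,6.5,35.3,0,0],[0.3,0,0,0,0],[0.3,0,0,0,0],[0.3,0,0,0,0]]}}

```text
clock: 12.72
position: [0.4529, 0.0901, 0.1336]
ee_rot: [2.424, 1.998, -0.001]
force: [-0.5, -1.1, -1.0]
width: 0.701
gripper_force: 0.0
```

Run:
```python
from h import *
d=cam('wrist','w5.png');o=observe();print(o['position'],o['force'],o['width'])
for p in [(.4535,.089,.074),(.4404,.0187,.114)]:print(proj(d,p))
t=cam('top','t5.png')
a=cv2.imread('pics/w5.png')[130:330,220:420];b=cv2.imread('pics/t5.png')[160:260,190:390]
cv2.imwrite('pics/c5.png',np.hstack([cv2.resize(a,(300,300)),cv2.resize(b,(500,300),interpolation=cv2.INTER_CUBIC)]))
```

```text
[0.45286084 0.08944179 0.13360081] [ 0.26356329  0.37133625 -0.06720326] 0.704270404856827
[322.33684517 213.8523428 ]
[323.30459123 329.99381862]
```

View pics/c5.png

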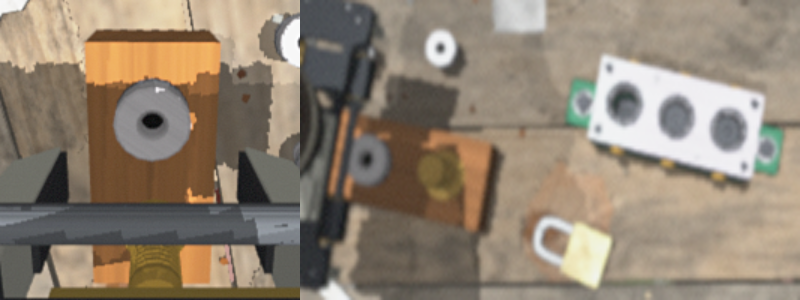

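Top view: bore 1 now looks deeper, and the drift is upright in hole 2. The wrist crop shows the bush at about (321,210), roughly centred. Grasping the bush.

Emit:
{"name": "drive_tool", "arguments": {"steps": [[0.3,0.5,0.5,-25,0],[0.3,0,0,-25,0],[0.3,0,0,-18,0],[0.3,0,0,-7,0],[0.3,0,0,-2,0],[0.3,0,0,0,0]]}}

```text
clock: 13.32
position: [0.4537, 0.09, 0.0569]
ee_rot: [2.427, 1.995, -0.001]
force: [-0.3, 0.5, -0.3]
width: 0.701
gripper_force: 0.0
```

Emit:
{"name": "drive_tool", "arguments": {"steps": [[1,0,0,0,0],[1,0,0,0,0],[1,0,0,0,0],[1,0,0,0,0],[1,0,0,0,0],[1,0,0,0,0]], "grip_force": 50}}

```text
clock: 13.82
position: [0.454, 0.0911, 0.0573]
ee_rot: [2.425, 1.997, 0.001]
force: [-0.6, 0.7, 7.3]
width: 0.423
gripper_force: 50.0
```

Emit:
{"name": "drive_tool", "arguments": {"steps": [[1,0,0,15,0],[1,0,0,35,0],[1,0,0,35,0],[1,0,0,30,0],[1,5.9,-35.1,0,0],[1,5.9,-35.1,0,0],[1,5.9,-35.1,0,0],[1,5.9,-35.1,0,-0.025],[1,5.9,-35.1,0,0],[1,5.9,-35.1,0,0],[1,5.9,-35.1,0,0],[1,0,0,-20,0],[1,0,0,-15,0],[1,0,0,0,0],[1,0,0,0,0],[1,0,0,0,0]]}}

```text
clock: 15.15
position: [0.4953, -0.1546, 0.1374]
ee_rot: [2.449, 1.967, 0.0]
force: [-0.7, -0.2, -1.2]
width: 0.428
gripper_force: 50.0
```

Run:
```python
from h import *
import time
d=cam('wrist','w6.png');o=observe();p=np.array(o['position']);print(p,o['force'],o['width'])
M=R.from_rotvec(o['ee_rot']).as_matrix();print(M[:,2])
g=[.0,.0,.0]
b=np.array([.495,-.1563,.078])
for q in (b,p+[0,0,.052-.0573+.022],p+[0,0,.052-.0573],p+[0,0,.052-.0573-.033]):print(proj(d,q))
a=cv2.imread('pics/w6.png')[130:330,240:400];t=cam('top','t6.png')
b=cv2.imread('pics/t6.png')[150:230,290:390]
cv2.imwrite('pics/c6.png',np.hstack([cv2.resize(a,(400,500),interpolation=cv2.INTER_CUBIC),cv2.resize(b,(400,500),interpolation=cv2.INTER_CUBIC)]))
```

```text
[ 0.4955379  -0.15455099  0.13766291] [ 1.64771407  0.42319118 -1.47304379] 0.4207224222453155
[ 9.88098013e-04 -4.08175354e-05 -9.99999511e-01]
[321.35412968 215.0027176 ]
[321.81634596 261.2542162 ]
[321.71668276 243.14270512]
[321.60507219 222.86003452]
```

View pics/c6.png

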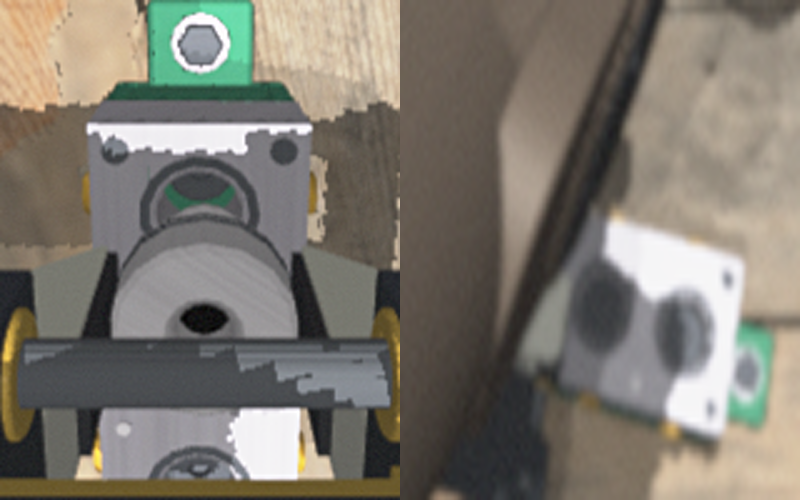

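Bore 1 is open: the green chamber and the fallen stub show through its mouth, and the bush hangs over it. Mouth centre is at column ~320.5 and the bush axis at ~321.8. I'll check the offset along the row from the same picture.

Run:
```python
from h import *
im=cv2.imread('pics/w6.png',0)
d=cam('wrist');o=observe();p=np.array(o['position']);print(p)
M=R.from_rotvec(o['ee_rot']).as_matrix();tx,ty=M[:,0],M[:,1]
top=lambda c,r:min(proj(d,np.array(c)+r*(np.cos(t)*tx+np.sin(t)*ty))[1] for t in np.linspace(0,6.28,100))
b=[.4945,-.1562,.078]
print('bore tops r13.25,17',top(b,.01325),top(b,.017),'plate edge y row',proj(d,np.array([.4834,-.2053,.078])+.078*tx)[1],'1mm:',top(np.array(b)+.001*tx,.017))
z=p[2]-.0053
for off in(0,.001,.002):
  c=np.array([p[0],p[1],z])+off*tx
  print(off,'collar top r20',top(c+[0,0,.022],.02),'tail r10.5 foot',top(c-[0,0,.033],.0105),'tail r12.5',top(c-[0,0,.026],.0125),'hole',proj(d,c+[0,0,.022])[1])
for u in(318,320,322):print(u,[int(x) for x in im[170:262,u]])
```

```text
[ 0.49564664 -0.15450993  0.13770247]
bore tops r13.25,17 198.31382027443308 193.47206019656733 plate edge y row 179.46482852820296 1mm: 192.17338820079925
0 collar top r20 224.78243915271855 tail r10.5 foot 208.35467085553333 tail r12.5 208.79147968378814 hole 261.1299866712583
0.001 collar top r20 222.89481694282253 tail r10.5 foot 206.95417596095368 tail r12.5 207.34020209663285 hole 259.37390767809154
0.002 collar top r20 221.00023335624505 tail r10.5 foot 205.54991133349907 tail r12.5 205.88487453731344 hole 257.6115827710446
318 [93, 106, 105, 101, 102, 100, 105, 98, 94, 162, 237, 243, 240, 239, 239, 239, 239, 239, 243, 207, 131, 119, 99, 71, 66, 67, 84, 101, 98, 72, 63, 59, 65, 66, 71, 66, 70, 67, 68, 61, 74, 88, 109, 127, 133, 106, 81, 75, 82, 106, 114, 111, 114, 113, 113, 111, 111, 125, 141, 145, 146, 148, 148, 151, 151, 156, 153, 148, 150, 152, 154, 156, 151, 154, 154, 153, 155, 154, 153, 146, 124, 87, 41, 16, 20, 21, 15, 16, 14, 14, 14, 16]
320 [93, 107, 104, 103, 104, 104, 103, 93, 90, 165, 239, 243, 241, 240, 240, 239, 239, 241, 245, 204, 123, 122, 102, 72, 65, 64, 78, 104, 97, 76, 66, 62, 64, 69, 66, 68, 67, 71, 67, 65, 70, 90, 123, 135, 127, 97, 87, 78, 98, 113, 113, 112, 111, 110, 110, 110, 111, 129, 145, 148, 147, 150, 151, 149, 150, 151, 155, 154, 151, 148, 152, 155, 155, 156, 153, 155, 153, 155, 157, 146, 121, 79, 29, 9, 15, 15, 22, 22, 15, 16, 22, 9]
322 [92, 106, 102, 103, 100, 102, 103, 98, 95, 167, 238, 243, 240, 239, 239, 239, 239, 239, 241, 216, 164, 141, 113, 87, 67, 63, 67, 105, 107, 82, 60, 60, 64, 66, 69, 67, 68, 69, 67, 63, 76, 96, 122, 137, 126, 92, 74, 77, 100, 113, 112, 113, 112, 111, 109, 108, 109, 130, 144, 145, 147, 151, 152, 153, 151, 149, 150, 154, 154, 149, 150, 151, 153, 151, 154, 155, 154, 156, 156, 139, 119, 74, 23, 5, 15, 16, 21, 14, 21, 17, 16, 20]
```

Within about 1 mm: shift x −0.5 and y +0.6 mm, then lower gently.

Emit:
{"name": "drive_tool", "arguments": {"steps": [[1,-0.5,0.6,0,0],[1,0,0,-10,0],[1,0,0,-8,0],[1,0,0,-2,0],[1,0,0,-2,0],[1,0,0,0,0]]}}

```text
clock: 15.8
position: [0.4941, -0.1542, 0.1142]
ee_rot: [-2.45, -1.966, 0.001]
force: [0.7, 0.2, -0.8]
width: 0.422
gripper_force: 50.0
```

Emit:
{"name": "drive_tool", "arguments": {"steps": [[1,0,0,-1,0],[1,0,0,-1,0],[1,0,0,0,0]]}}

```text
clock: 16.05
position: [0.4946, -0.1543, 0.1128]
ee_rot: [2.45, 1.966, 0.0]
force: [-0.0, -1.2, -0.8]
width: 0.419
gripper_force: 50.0
```

Emit:
{"name": "drive_tool", "arguments": {"steps": [[1,0,0,-1,0],[1,0,0,-1,0],[1,0,0,0,0]]}}

```text
clock: 16.3
position: [0.4945, -0.1542, 0.1107]
ee_rot: [-2.45, -1.966, -0.0]
force: [0.7, -0.2, -1.8]
width: 0.423
gripper_force: 50.0
```

Emit:
{"name": "drive_tool", "arguments": {"steps": [[1,0,0,-1,0],[1,0,0,-1,0],[1,0,0,0,0]]}}

```text
clock: 16.55
position: [0.4945, -0.1542, 0.1087]
ee_rot: [-2.45, -1.967, 0.0]
force: [-0.5, -0.1, -1.7]
width: 0.421
gripper_force: 50.0
```

Emit:
{"name": "drive_tool", "arguments": {"steps": [[1,0,0,-1,0],[1,0,0,-1,0],[1,0,0,0,0]]}}

```text
clock: 16.8
position: [0.4945, -0.1542, 0.1067]
ee_rot: [-2.45, -1.966, 0.0]
force: [-0.0, 0.8, -1.2]
width: 0.426
gripper_force: 50.0
```

Emit:
{"name": "drive_tool", "arguments": {"steps": [[1,0,0,-1.5,0],[1,0,0,-1.5,0],[1,0,0,-1.5,0],[1,0,0,0,0]]}}

```text
clock: 17.13
position: [0.4944, -0.1542, 0.102]
ee_rot: [-2.45, -1.966, 0.001]
force: [0.5, 0.6, -0.8]
width: 0.424
gripper_force: 50.0
```

Emit:
{"name": "drive_tool", "arguments": {"steps": [[1,0,0,-1.5,0],[1,0,0,-1.5,0],[1,0,0,-1.5,0],[1,0,0,0,0]]}}

```text
clock: 17.47
position: [0.4944, -0.1542, 0.0975]
ee_rot: [-2.45, -1.966, 0.0]
force: [1.1, -0.2, -0.8]
width: 0.421
gripper_force: 50.0
```

Emit:
{"name": "drive_tool", "arguments": {"steps": [[1,0,0,-1.5,0],[1,0,0,-1.5,0],[1,0,0,-1.5,0],[1,0,0,0,0]]}}

```text
clock: 17.8
position: [0.4944, -0.1542, 0.093]
ee_rot: [-2.45, -1.966, 0.0]
force: [-0.3, 0.8, -2.2]
width: 0.422
gripper_force: 50.0
```

Emit:
{"name": "drive_tool", "arguments": {"steps": [[1,0,0,-1.5,0],[1,0,0,-1.5,0],[1,0,0,0,0]]}}

```text
clock: 18.05
position: [0.4943, -0.1542, 0.09]
ee_rot: [-2.45, -1.966, 0.001]
force: [1.4, 0.3, -2.1]
width: 0.421
gripper_force: 50.0
```

Emit:
{"name": "drive_tool", "arguments": {"steps": [[1,0,0,-1,0],[1,0,0,-1,0],[1,0,0,0,0]]}}

```text
clock: 18.3
position: [0.4942, -0.1542, 0.0881]
ee_rot: [-2.45, -1.966, 0.001]
force: [-1.6, 0.8, -1.9]
width: 0.42
gripper_force: 50.0
```

Emit:
{"name": "drive_tool", "arguments": {"steps": [[1,0,0,-1,0],[1,0,0,-1,0],[1,0,0,0,0]]}}

```text
clock: 18.55
position: [0.4942, -0.1541, 0.0861]
ee_rot: [-2.45, -1.966, 0.001]
force: [-1.5, 0.4, -2.2]
width: 0.428
gripper_force: 50.0
```

Emit:
{"name": "drive_tool", "arguments": {"steps": [[1,0,0,-1,0],[1,0,0,0,0]]}}

```text
clock: 18.72
position: [0.4942, -0.1542, 0.0851]
ee_rot: [-2.45, -1.966, 0.001]
force: [-2.3, 1.2, -2.4]
width: 0.424
gripper_force: 50.0
```

Emit:
{"name": "drive_tool", "arguments": {"steps": [[1,0,0,-0.8,0],[1,0,0,0,0]]}}

```text
clock: 18.88
position: [0.4944, -0.1542, 0.0843]
ee_rot: [-2.45, -1.966, 0.0]
force: [-2.1, 0.6, -2.3]
width: 0.423
gripper_force: 50.0
```

Emit:
{"name": "drive_tool", "arguments": {"steps": [[1,0,0,-0.5,0],[1,0,0,0,0]]}}

```text
clock: 19.05
position: [0.4944, -0.1542, 0.0839]
ee_rot: [-2.45, -1.966, 0.0]
force: [-1.5, 0.4, -2.9]
width: 0.424
gripper_force: 50.0
```

Emit:
{"name": "drive_tool", "arguments": {"steps": [[1,0,0,-0.5,0],[1,0,0,0,0]]}}

```text
clock: 19.22
position: [0.4945, -0.1543, 0.0835]
ee_rot: [-2.45, -1.966, 0.0]
force: [-2.3, 0.2, -1.1]
width: 0.424
gripper_force: 50.0
```

Emit:
{"name": "drive_tool", "arguments": {"steps": [[1,0,0,-0.4,0],[1,0,0,0,0]]}}

```text
clock: 19.38
position: [0.4945, -0.1543, 0.0834]
ee_rot: [-2.45, -1.966, -0.0]
force: [-4.5, 0.2, 4.4]
width: 0.424
gripper_force: 50.0
```

Emit:
{"name": "drive_tool", "arguments": {"steps": [[1,0,0,-0.3,0],[1,0,0,0,0]]}}

```text
clock: 19.55
position: [0.4945, -0.1543, 0.0834]
ee_rot: [-2.45, -1.966, -0.001]
force: [-6.1, 2.6, 9.7]
width: 0.422
gripper_force: 50.0
```

Emit:
{"name": "drive_tool", "arguments": {"steps": [[1,0,0,-0.3,0],[1,0,0,-0.3,0],[1,0,0,0,0]]}}

```text
clock: 19.8
position: [0.4945, -0.1543, 0.0833]
ee_rot: [-2.45, -1.966, -0.002]
force: [-8.5, 3.1, 17.3]
width: 0.424
gripper_force: 50.0
```

Seated: there was no travel under about 19 N. Unload, release, lift clear and check.

Emit:
{"name": "drive_tool", "arguments": {"steps": [[1,0,0,0.9,0],[1,0,0,0,0],[0.3,0,0,0,0],[0.3,0,0,0,0],[0.3,0,0,0,0],[0.3,0,0,15,0],[0.3,0,0,35,0],[0.3,0,0,35,0],[0.3,-10,35,30,0],[0.3,-10,35,0,0],[0.3,-10,35,0,0],[0.3,0,0,0,0],[0.3,0,0,0,0]]}}

```text
clock: 20.88
position: [0.466, -0.0509, 0.1948]
ee_rot: [-2.445, -1.973, -0.002]
force: [0.9, -0.2, -0.4]
width: 0.695
gripper_force: 0.0
```

Run:
```python
from h import *
s=cam('scene','s7.png');o=observe();print(o['position'],o['clock'],o['width'])
t=cam('top','t7.png')
a=cv2.imread('pics/s7.png')[160:285,220:370]
b=cv2.imread('pics/t7.png')[160:260,190:390]
for n,z in(('collar',.078),('top',.1),('top+6',.106)):print(n,proj(s,[.4945,-.156,z])-[220,160])
cv2.imwrite('pics/c7.png',np.hstack([cv2.resize(a,(480,400),interpolation=cv2.INTER_CUBIC),cv2.resize(b,(320,400),interpolation=cv2.INTER_CUBIC)]))
```

```text
[ 0.46625357 -0.05267665  0.19487818] 20.9333 0.7001243992561719
collar [90.03387708 44.47369569]
top [89.88915976 36.1725212 ]
top+6 [89.84921943 33.88149186]
```

View pics/c7.png

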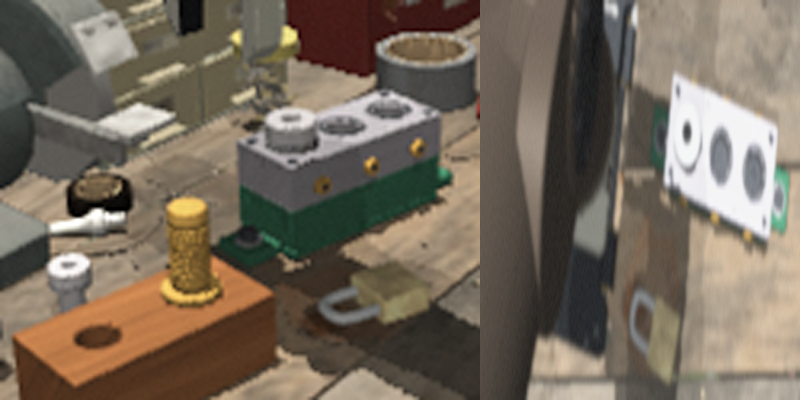

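The bush collar sits flat on the plate, with its top at row 36.5 against 36.2 predicted for fully home. The drift is upright in the stand, the other things are undisturbed, and the gripper is clear.

```bash
python3 -c "
from cell import arm
print(arm.sign_off())"
```

```text
the job is handed in; nothing more can be done
None
```

The job is handed in: the stub was in bore_1 and has been driven through to the chamber floor, the drift is back in its stand, and the new bush is pressed home with its collar on the plate; the force readings never showed the catches letting go or snapping in, so I judged both from depth, contact force and the pictures.

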